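# Hold a slide carrier flush on a tilted reader stage

### The arm

A 7-joint arm with a two-finger parallel gripper is mounted at the origin on a cart in front of the work surface, level with it; the furniture and walls round the work are solid. World frame = base frame: x ahead of the robot, y to its left, z up, the work surface at z = 0. Lengths are in m, angles in rad, forces in N, time in s.
With the tool pointing down it reaches from about 0.4 to 0.85 m from the base axis. Payload 10.4 kg.
Tool frame: the origin (TCP) lies at the very end of the fingers, on their centre line; the grasp point (between the pads) lies 19 mm behind it; z points along the fingers, y is the direction in which the jaws open and shut (so a half turn about z gives the same grasp; the last joint's range is limited). The gripper opens to 87 mm and grips with 3 to 60 N. Pads are 19 mm wide; open, the fingers measure 117 mm over their backs; the gripper's body (75 mm by 190 mm) begins 51 mm behind the grasp point.
Start: joints at [-1.256, 0.332, -0.065, 1.46, 0.022, 1.35, -0.088], TCP at [0.207, 0.59, 0.223] pointing down, gripper open.
Joint ranges: [-2.6, 2.6], [-0.5, 2.12], [-1.47, 1.34], [0.16, 2.42], [-1.27, 4.41], [0.06, 2.06], [-2.6, 2.6]. Speed limits (rad/s): [2.22, 2.22, 2.79, 2.79, 3.14, 3.14, 3.14].

### API

Orientations are given as a unit quaternion [x, y, z, w].
In Python, from bench import read_state, imaging, r gives the robot as it stands. The module is installed in compiled form; this text tells all that it offers.
- The arm moves only by the tool move_arm, never from a script. Its argument "series" is a list of rows, each a list of 4 numbers: the shift along the tool's x, y, z in m, then the turn about the tool's z in rad. In form: [[x, y, z, roll], ...]. A call has 1 to 20 rows; each row is the pose to reach, as a shift and turn from the pose commanded when the call began, along the tool's axes at that moment; what a row does not reach only later rows make up. A row lasts 1/10 s, in which the tool goes at most 50 mm and 8.59 degrees, less where a joint would pass 70% of its speed; a pose out of reach is approached as far as the arm can. A call with a gripper value outside its range is refused whole. "claw" is the gripper's target within -1 to 1 (fully open at 1, half-way at 0, shut at -1), set as the call begins (left out, the last holds). The fingers move at their own pace and stop on an object; "newtons" is the grip in N (left out, the last holds). Time passes only in rows, so rows that repeat a pose let the fingers close. It gives the time, the measured TCP pose, the force and the opening at its end, in the units of the state.
- read_state(): the state, without advancing time (a new reading comes with each control period).
- imaging.camera(name): name is "scene" or "side" or "wrist"; returns (picture, depth): 480x640x3 uint8, red, green, blue; 480x640 float32, m along the optical axis (not along the pixel's ray), 0 where there is no reading.
- imaging.get_calibration(name): a dict with "camera_matrix" (3x3 intrinsics, pixels), "R" (3x3) and "t" (3): a world point X has camera coordinates R X + t. Camera axes: x right, y down, z forward; pixel columns grow to the right and rows downward; lengths in m; the calibration is good to about 2 mm. The wrist camera is an equidistant fisheye: a pixel r from the principal point sees the ray r / f radians off the axis. A picture is of the moment at which its call begins: read the wrist's pose just before it. get_calibration takes no time and is no camera call; for the wrist camera it gives the pose at the moment of the call.
- r.close_job(): hands the job in, once; it reports no verdict.
The state is a dict: "time": time; "joint_positions": joint angles; "joint_vel": joint speeds; "joint_torque": joint torques, N m; "ee_pos": TCP position; "eef_rot": TCP orientation; "ft_force": force on the tool from outside, world axes, zero at the start; "torque": the same for the moment, N m; "width": finger opening in m.
Only numpy, scipy, OpenCV 4.12 (cv2) and the standard library are available. Lean on these libraries where they do the work, as an engineer would, in place of code of your own. Each camera call takes 0.05 s, during which the arm holds its last target.

### The job

Close up the slide reader by pushing its filter drawer fully home; then pick up the slide carrier by its upright finger grip, tilt it to match the sloping stage plate and set it flush and centred on the plate, its long side running up and down the slope. Press gently so that the sprung plate gives about 4 mm without bottoming, and finish while still holding the carrier there in the gripper; leave the other things on the counter alone.

Things in the scene. Friction and masses are not known exactly. Their poses are not given: they have to be found in the camera images.
- stage: The slide reader, fixed to the counter: grey base 150 (x) x 120 (y) x 54 mm high, with a drawer in its front (-x) face and a tilting plate between two low aluminium cheeks on top (cheeks at x = +-46 to +-54 mm, 40 mm long, tops 100 mm above the counter, black clamp discs outside them). Origin: centre of the underside of the base. z up, -x the front side.
- drawer (a joint): How far the filter drawer stands open, m: 0 shut, 0.06 fully out; starts partly open. It slides out along the reader's -x, stays where it is left, and takes 1 to 2 N to push. Its front panel is 108 mm wide, from 6.5 to 47.5 mm above the counter.
- drawer_lip (a point): Middle of the front edge of the pull lip on the drawer front, 40 mm above the counter; the lip is an aluminium bar 60 mm wide (reader y), 8 mm high, standing 12 mm out of the drawer's front panel. It moves with the drawer; x axis points the way the drawer shuts. With the drawer shut it lies 90.5 mm in front (-x) of the reader's origin.
- stage_tilt (a joint): Tilt of the stage plate, rad: 0 level; at larger values the reader's -y (right-hand) edge is higher, so the plate faces up and toward the reader's +y (left) side. Hinge along the reader's x, 80 mm above the counter over the reader's origin. It is clamped (differently each time, 0.25 to 0.55) and does not give under the hand.
- stage_plate (a joint): How far the sprung stage plate is pressed in, along its own normal, m: 0 free (it rests on its upper stop), 0.008 bottomed. The spring starts at 1.6 N and adds 0.8 N per mm.
- stage_face (a point): Centre of the upper face of the dark steel stage plate (84 mm along its own x, which points up the slope, to the reader's -y side, by 64 mm along its y, which is level and points to the reader's +x; a small glass window in the middle, flush). z is the face's outward normal. Lies 22 mm from the tilt hinge along the normal when free, and moves in with the plate. The plate stands 10 mm clear of the aluminium cradle under it.
- carrier: The slide carrier, loose, about 40 to 85 g: flat grey plastic frame 80 (x) x 44 (y) x 5 mm with a glass slide set in it, and an upright finger grip in the middle, 44 mm long (x), 12 mm thick (y), from the frame to 43 mm above the underside. Origin: centre of the underside; z up out of the frame. Starts flat on the counter. Its two ends are alike.
- carrier_grip (a point): Point inside the finger grip where it should be held, 26 mm above the carrier's underside, on its middle; fingers close along the carrier's y.
- note_pad: Bystander: pad of paper notes 50 x 50 x 13 mm on the counter. Origin: centre of underside.
- bottle_drop: Bystander: small white dropper bottle 28 mm across, 58 mm tall, standing. Origin: centre of underside.
- marker_black: Bystander: white marker pen with black cap, 138 mm long, lying. Origin: underside, middle.
There are look-alikes about, which are no part of the job. What is shaped like the carrier but turquoise or yellow is not meant.

How it is judged:
On the way, in this order (a step that is already met when the one before it is completed fails the run):
1. the drawer is pushed fully home (value of joint drawer below 0.004 m), for 0.2 s.
2. the carrier is lifted by its finger grip (contact force between the fingers and carrier above 1.5 N and distance between the grasp point and carrier_grip below 0.025 m and height (world z) of carrier above 0.04 m), for 0.2 s.
At the end, for the whole second after the job is handed in: Drawer within 4 mm of shut; carrier flush on the stage face (0.04 rad, 2 mm), within 10 mm of its middle each way and 0.12 rad of the slope line, pressing it in 1.5 to 7 mm with over 1.5 N, at rest, still held in the fingers by its grip (grasp point within 25 mm of the grip point) (value of joint drawer below 0.004 m and contact force between the fingers and carrier above 1.5 N and distance between the grasp point and carrier_grip below 0.025 m and x of carrier in the frame of stage_face between -0.01 and 0.01 m and y of carrier in the frame of stage_face between -0.01 and 0.01 m and z of carrier in the frame of stage_face between -0.002 and 0.002 m and angle between the z axis of carrier and the z axis of stage_face, either way round below 0.04 rad and angle between the x axis of carrier and the x axis of stage_face, either way round below 0.12 rad and value of joint stage_plate between 0.0015 and 0.007 m and contact force between carrier and stage above 1.5 N and linear speed of carrier below 0.01 m/s); the arm keeps its last pose, push and grip.
It fails at once if the carrier is pressed against the reader with more than 25 N (contact force between carrier and stage above 25 N).
It fails at once if the note pad is moved by more than 30 mm (distance of note_pad from where it was at the start of the episode above 0.03 m).
It fails at once if the dropper bottle is moved by more than 30 mm (distance of bottle_drop from where it was at the start of the episode above 0.03 m).
It fails at once if the marker pen is moved by more than 30 mm (distance of marker_black from where it was at the start of the episode above 0.03 m).
It also fails if it takes over 54 s, if anything falls off the work surface, if the arm or the gripper's body presses on something with over 40 N, if the wrist force passes 120 N, or if a joint passes its speed limit or range.

## Working session

There is one attempt and no reset: what is moved stays moved. The work goes in short steps, Python scripts to look and compute and a tool call to move; the robot and the scene stay as the last step left them, time stands still between calls to the robot, and variables do not carry over. Pictures are saved under pics/ and viewed, and the job is handed in when it is done.

Besides the shell and the picture viewer there is one more tool, called after "Request:" by a JSON object that holds its "op" and its "data", one argument or row to a line. move_arm: Moves the arm, as the interface text tells. Its arguments: {"type":"object","properties":{"series":{"type":"array","items":{"type":"array","items":{"type":"number"}}},"claw":{"type":"number"},"newtons":{"type":"number"}},"required":["series"]}

```bash
mkdir -p pics
python3 - <<'E'
from bench import read_state, imaging, r
import cv2,numpy as np
print(read_state())
for n in ["scene","side","wrist"]:
    p,d=imaging.camera(n); c=imaging.get_calibration(n)
    cv2.imwrite(f"pics/{n}0.png",p[:,:,::-1]); np.savez(f"{n}0.npz",p=p,d=d,K=c["camera_matrix"],R=c["R"],t=c["t"])
    print(n,c)
E
```

```text
{'time': 0.0, 'joint_positions': array([-1.25560946,  0.332902  , -0.06466734,  1.46095174,  0.0216145 ,
        1.34989765, -0.08855001]), 'joint_vel': array([-0.00096719,  0.00070785,  0.00078556, -0.00051356,  0.00035508,
        0.00128369,  0.00112863]), 'joint_torque': array([-1.39863372e-03, -6.23261046e+01,  2.43294012e-02, -3.89906466e+01,
       -6.11974834e-02,  3.98310309e-02,  1.01811256e-04]), 'ee_pos': array([0.20702404, 0.58930103, 0.22173008]), 'eef_rot': array([ 1.68119425e-01,  9.85766364e-01, -7.27456465e-04, -7.71742252e-05]), 'ft_force': array([ 0.5640045 , -0.25965559,  0.44430359]), 'torque': array([ 0.00405596,  0.00422083, -0.04416064]), 'width': 0.08722921596999489}
scene {'camera_matrix': array([[576.1238129 ,   0.        , 318.13711072],
       [  0.        , 576.1238129 , 239.70021492],
       [  0.        ,   0.        ,   1.        ]]), 'R': array([[ 0.6584508 , -0.75238279, -0.0190441 ],
       [-0.44667758, -0.37029605, -0.81446914],
       [ 0.6057406 ,  0.54479443, -0.57989426]]), 't': array([-0.38966285,  0.28151524,  1.35431355])}
side {'camera_matrix': array([[504.04345499,   0.        , 326.74782788],
       [  0.        , 504.04345499, 253.82613662],
       [  0.        ,   0.        ,   1.        ]]), 'R': array([[-0.97659547, -0.21492824,  0.00819402],
       [-0.10102088,  0.42472136, -0.89967024],
       [ 0.18988436, -0.87944165, -0.4364932 ]]), 't': array([0.47059666, 0.17882832, 1.18270614])}
wrist {'camera_matrix': array([[371.64829954,   0.        , 314.40466734],
       [  0.        , 371.64829954, 233.30249796],
       [  0.        ,   0.        ,   1.        ]]), 'R': array([[ 3.30891952e-01,  9.43668626e-01,  2.01435882e-04],
       [ 9.06657205e-01, -3.17973292e-01,  2.77246636e-01],
       [ 2.61693003e-01, -9.15560473e-02, -9.60798763e-01]]), 't': array([-0.62560261, -0.03209413,  0.38970739])}
```

View pics/scene0.png

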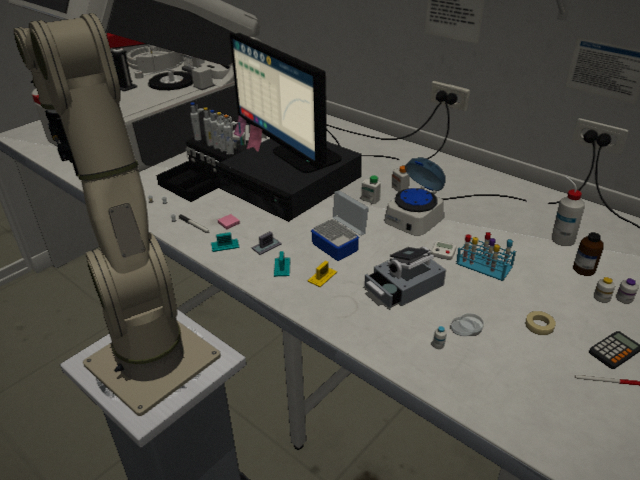

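View pics/side0.png

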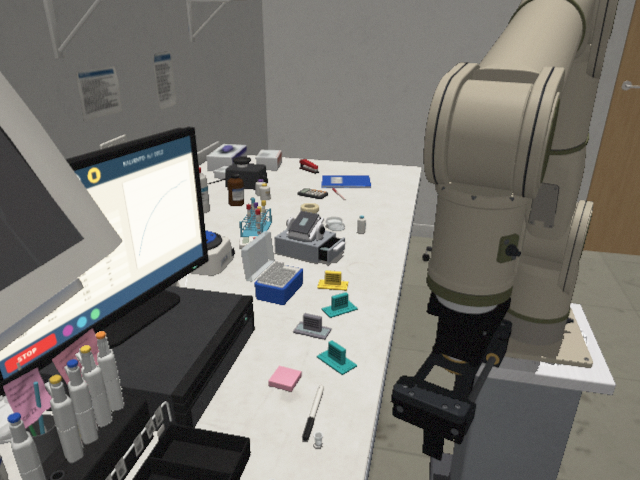

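View pics/wrist0.png

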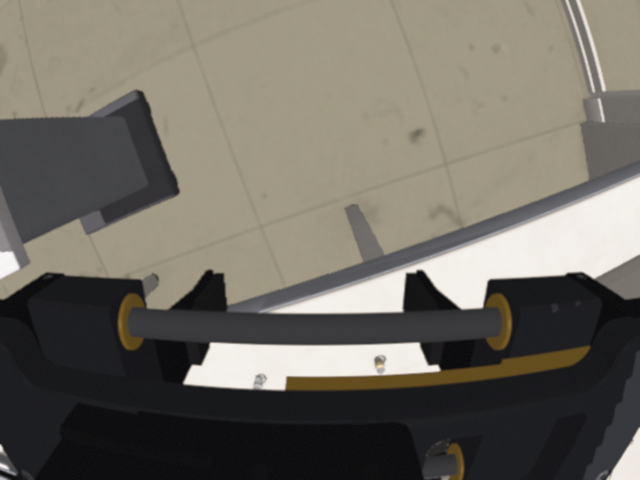

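The scene view shows the reader at about (405,275) with its drawer facing lower left, the grey carrier at (266,243) between turquoise and yellow look-alikes. In the side view the carrier is at (313,326) and the reader at (305,245). The wrist camera only sees the floor and the counter edge.

```bash
cat > h.py <<'E'
import numpy as np,cv2
def load(n):
    z=np.load(n+".npz"); return z["p"],z["d"],z["K"],z["R"],z["t"]
def cloud(n):
    p,d,K,R,t=load(n)
    v,u=np.mgrid[0:480,0:640]
    X=np.stack([(u-K[0,2])/K[0,0]*d,(v-K[1,2])/K[1,1]*d,d],-1)
    W=(X-t)@R
    W[d==0]=np.nan
    return p,W
E
python3 - <<'E'
from h import *
for n,(x0,y0,w,h) in {"scene0":(190,170,320,190),"side0":(230,180,200,230)}.items():
    p,W=cloud(n)
    s=min(800/w,600/h)
    cv2.imwrite(f"pics/{n}z.png",cv2.resize(p[y0:y0+h,x0:x0+w,::-1],None,fx=s,fy=s,interpolation=cv2.INTER_CUBIC))
    # table
    for q in ([(266,243),(262,238),(230,221),(440,335),(335,237)] if n=="scene0" else [(313,326),(285,379),(361,225),(315,405)]):
        print(n,q,W[q[1],q[0]].round(3),p[q[1],q[0]])
# top-down maps
for n in ["scene0","side0"]:
    p,W=cloud(n)
    m=np.isfinite(W).all(-1)&(W[...,2]>-0.02)&(W[...,2]<0.2)
    img=np.zeros((600,800,3),np.uint8)
    c=((W[...,1]+0.5)*-800+800).astype(float)
    P=W[m];C=p[m]
    o=np.argsort(P[:,2]);P=P[o];C=C[o]
    u=((0.5-P[:,1])*800).astype(int);v=((0.95-P[:,0])*800).astype(int)
    k=(u>=0)&(u<799)&(v>=0)&(v<599)
    for a in(0,1):
        for b in(0,1): img[v[k]+a,u[k]+b]=C[k][:,::-1]
    cv2.imwrite(f"pics/{n}top.png",img)
E
```

```text
scene0 (266, 243) [0.489 0.115 0.013] [23 21 22]
scene0 (262, 238) [0.476 0.115 0.038] [44 43 46]
scene0 (230, 221) [0.497 0.283 0.016] [168 101 117]
scene0 (440, 335) [ 0.462 -0.492  0.043] [137 134 122]
scene0 (335, 237) [ 0.595 -0.063  0.057] [81 81 73]
side0 (313, 326) [0.487 0.125 0.019] [46 45 48]
side0 (285, 379) [0.499 0.309 0.012] [235 172 189]
side0 (361, 225) [ 0.47  -0.475  0.028] [130 128 122]
side0 (315, 405) [0.423 0.368 0.014] [232 229 223]
```

View pics/scene0z.png

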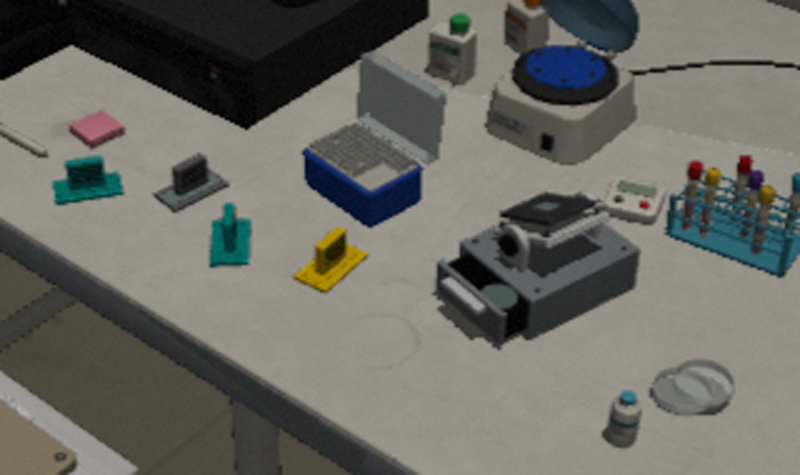

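View pics/side0z.png

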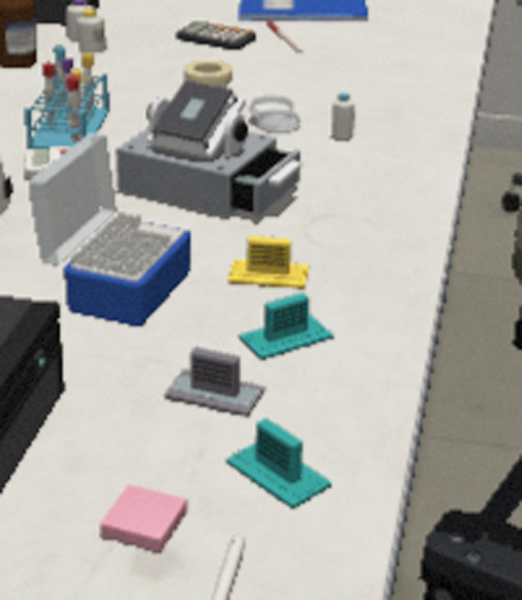

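View pics/scene0top.png

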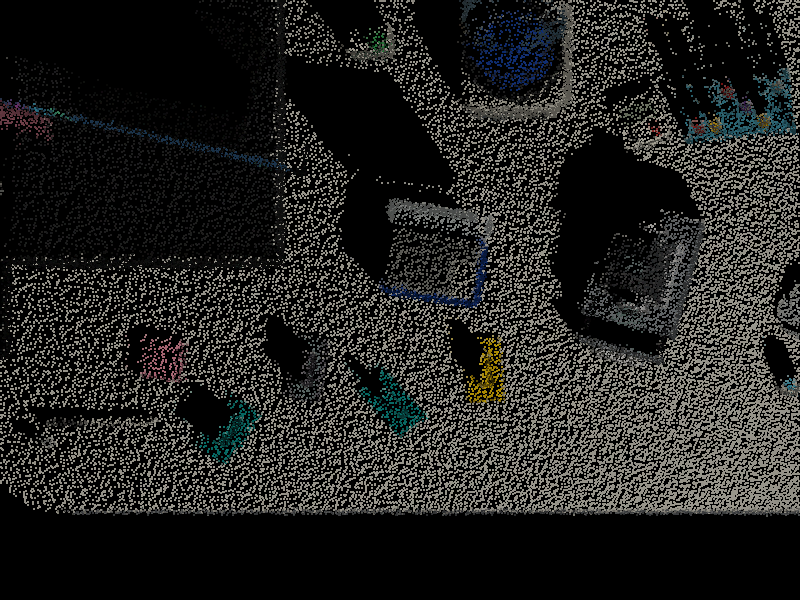

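View pics/side0top.png

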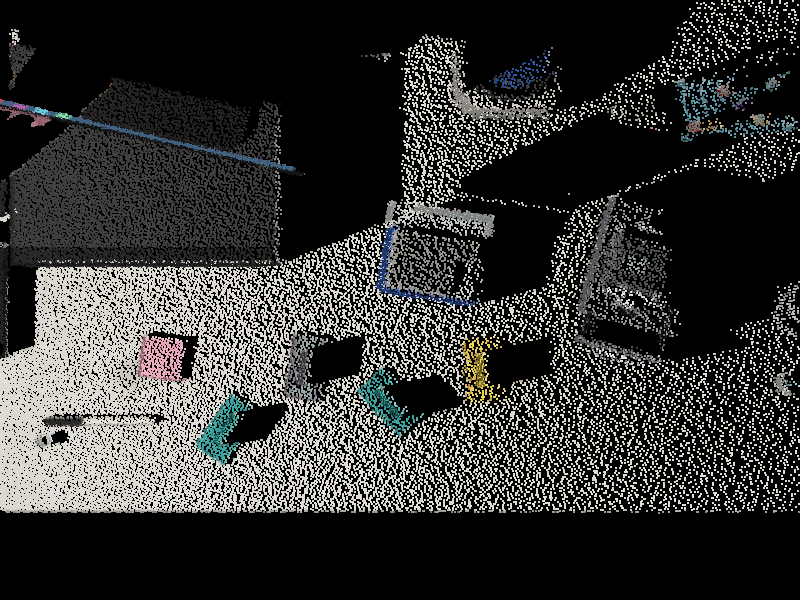

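```bash
cat >> h.py <<'E'
def sdf(P,lo,hi):
    c=(np.array(lo)+hi)/2; h=(np.array(hi)-lo)/2
    q=np.abs(P-c)-h
    return np.linalg.norm(np.maximum(q,0),axis=1)+np.minimum(q.max(1),0)
def loc(P,x,y,yaw,z=0):
    c,s=np.cos(yaw),np.sin(yaw); d=P-[x,y,z]
    return np.stack([c*d[:,0]+s*d[:,1],-s*d[:,0]+c*d[:,1],d[:,2]],1)
def carrier(q,P):
    L=loc(P,q[0],q[1],q[2],q[3] if len(q)>3 else 0)
    return np.minimum(sdf(L,[-.04,-.022,0],[.04,.022,.005]),sdf(L,[-.022,-.006,0],[.022,.006,.043]))
def reader(q,P):
    x,y,yaw,tilt,dr=q
    L=loc(P,x,y,yaw)
    d=sdf(L,[-.075,-.06,0],[.075,.06,.054])
    d=np.minimum(d,sdf(L,[-.0785-dr,-.054,.0065],[-.0745-dr,.054,.0475]))
    d=np.minimum(d,sdf(L,[-.0905-dr,-.03,.036],[-.0785-dr,.03,.044]))
    for a in(-1,1):
        d=np.minimum(d,sdf(L,[.05*a-.004,-.02,.054],[.05*a+.004,.02,.1]))
    # tilt: plate x (up slope) = reader -y ; normal toward +y,z
    c,s=np.cos(tilt),np.sin(tilt)
    ux=np.array([0,-c,s]);n=np.array([0,s,c])
    h=L-[0,0,.08]
    T=np.stack([h@ux,h[:,0],h@n],1)
    return np.minimum(d,sdf(T,[-.042,-.032,.019],[.042,.032,.022]))
E
python3 - <<'E'
from h import *
from scipy.optimize import least_squares
S={n:cloud(n) for n in["scene0","side0"]}
def pts(c,box,names=("scene0","side0")):
    out=[]
    for n in names:
        p,W=S[n]; P=W.reshape(-1,3)
        m=(P[:,0]>box[0])&(P[:,0]<box[1])&(P[:,1]>box[2])&(P[:,1]<box[3])&(P[:,2]>box[4])&(P[:,2]<box[5])
        out.append(P[m])
    return np.concatenate(out)
for names in[("scene0",),("side0",),("scene0","side0")]:
    # table height
    T=pts(0,(.38,.44,-.3,0,-.03,.03),names);print(names,"table",np.median(T[:,2]),T[:,2].std())
    P=pts(0,(.42,.55,.08,.155,.012,.07),names)
    f=least_squares(lambda q:carrier(q,P),[.4875,.119,-0.2,0.0],loss="soft_l1",f_scale=.003)
    print("carrier",len(P),f.x.round(4),np.abs(f.fun).mean())
    P=pts(0,(.46,.72,-.42,-.19,.012,.14),names)
    f=least_squares(lambda q:reader(q,P),[.594,-.3,-.22,.4,.03],loss="soft_l1",f_scale=.003)
    print("reader",len(P),f.x.round(4),np.abs(f.fun).mean(),np.median(np.abs(f.fun)))
E
```

```text
('scene0',) table -0.0002737205198185958 0.0033084031743148877
carrier 148 [ 4.890e-01  1.169e-01 -1.283e-01  4.000e-04] 0.0017816160786055823
reader 2938 [ 0.6173 -0.3025 -0.2576  0.1819  0.0306] 0.0032767494753418833 0.001906131897855639
('side0',) table 0.00021240828699328133 0.0018272489866056783
carrier 264 [ 4.915e-01  1.175e-01 -1.527e-01  4.000e-04] 0.001209713799818801
reader 2219 [ 0.6027 -0.2982 -0.2818  0.4885 -0.0289] 0.006337787032769379 0.003256843771702801
('scene0', 'side0') table -3.9262563288765524e-05 0.0028377472447641905
carrier 412 [ 4.914e-01  1.172e-01 -1.374e-01  4.000e-04] 0.0014505589128230563
reader 5157 [ 0.6174 -0.3025 -0.2636  0.333   0.0305] 0.003389973437656503 0.0017210050056584297
```

```bash
cat > ov.py <<'E'
from h import *
import itertools
def boxlines(lo,hi):
    C=np.array(list(itertools.product(*zip(lo,hi))))
    return [(C[i],C[j]) for i in range(8) for j in range(i+1,8) if np.sum(C[i]!=C[j])==1]
def proj(n,X):
    p,d,K,R,t=load(n); x=X@R.T+t; return (x[:,:2]/x[:,2:])*[K[0,0],K[1,1]]+K[:2,2]
def W(L,x,y,yaw):
    c,s=np.cos(yaw),np.sin(yaw); return np.array([x+c*L[0]-s*L[1],y+s*L[0]+c*L[1],L[2]])
def overlay(n,car,rd,rect,out):
    p=load(n)[0];x0,y0,w,h=rect;s=min(800/w,600/h)
    im=cv2.resize(p[y0:y0+h,x0:x0+w,::-1],None,fx=s,fy=s,interpolation=cv2.INTER_CUBIC)
    segs=[]
    if car is not None:
        for b in [([-.04,-.022,0],[.04,.022,.005]),([-.022,-.006,.005],[.022,.006,.043])]:
            segs+=[(W(a,*car[:3]),W(c,*car[:3]),(0,255,0)) for a,c in boxlines(*b)]
    if rd is not None:
        x,y,yaw,tilt,dr=rd
        for b in [([-.075,-.06,0],[.075,.06,.054]),([-.0785-dr,-.054,.0065],[-.0745-dr,.054,.0475]),([-.0905-dr,-.03,.036],[-.0785-dr,.03,.044]),([-.054,-.02,.054],[-.046,.02,.1]),([.046,-.02,.054],[.054,.02,.1])]:
            segs+=[(W(a,x,y,yaw),W(c,x,y,yaw),(0,0,255)) for a,c in boxlines(*b)]
        c,s_=np.cos(tilt),np.sin(tilt);ux=np.array([0,-c,s_]);nn=np.array([0,s_,c])
        for a,b in boxlines([-.042,-.032,.022],[.042,.032,.0221]):
            g=lambda q:W(np.array([0,0,.08])+ux*q[0]+np.array([1,0,0])*q[1]+nn*q[2],x,y,yaw)
            segs.append((g(a),g(b),(0,255,255)))
    for a,b,col in segs:
        q=((proj(n,np.array([a,b]))-[x0,y0]+.5)*s).astype(int)
        cv2.line(im,tuple(map(int,q[0])),tuple(map(int,q[1])),col,1)
    cv2.imwrite(out,im)
E
python3 - <<'E'
from ov import *
from scipy.optimize import least_squares
S={n:cloud(n) for n in["scene0","side0"]}
P=[]
for n in S:
    Q=S[n][1].reshape(-1,3)
    Q=Q[(Q[:,0]>.46)&(Q[:,0]<.72)&(Q[:,1]>-.42)&(Q[:,1]<-.19)&(Q[:,2]>.012)&(Q[:,2]<.15)]
    P.append(Q)
P=np.concatenate(P)
best=None
for x0 in(.59,.6,.617):
  for t0 in(.3,.45):
    for dr in(.02,.03,.04):
      f=least_squares(lambda q:reader(q,P),[x0,-.3,-.25,t0,dr],loss="cauchy",f_scale=.0015,bounds=([.5,-.4,-.6,.2,0],[.7,-.2,.2,.6,.06]))
      if best is None or f.cost<best.cost: best=f
      print(f.x.round(4),f.cost)
b=best.x;print(b)
car=[.4914,.1172,-.1374]
overlay("scene0",car,b,(340,220,130,100),"pics/ov_s.png")
overlay("side0",car,b,(250,190,120,90),"pics/ov_d.png")
overlay("scene0",car,None,(235,220,70,50),"pics/ov_sc.png")
overlay("side0",car,None,(280,300,70,50),"pics/ov_dc.png")
E
```

```text
[ 0.6179 -0.3022 -0.2644  0.4085  0.0316] 0.007657562574702521
[ 0.6179 -0.3022 -0.2644  0.4085  0.0316] 0.00765756257469856
[ 0.6179 -0.3022 -0.2644  0.4085  0.0316] 0.007657562574698569
[ 0.6179 -0.3022 -0.2644  0.4085  0.0316] 0.007657562574698808
[ 0.6179 -0.3022 -0.2644  0.4085  0.0316] 0.0076575625746988256
[ 0.6179 -0.3022 -0.2644  0.4085  0.0316] 0.0076575625746988256
[ 0.6179 -0.3022 -0.2644  0.4085  0.0316] 0.007657562574702543
[ 0.6179 -0.3022 -0.2644  0.4085  0.0316] 0.007657562574702674
[ 0.6179 -0.3022 -0.2644  0.4085  0.0316] 0.007657562574701974
[ 0.6179 -0.3022 -0.2644  0.4085  0.0316] 0.007657562574702559
[ 0.6179 -0.3022 -0.2644  0.4085  0.0316] 0.007657562574702651
[ 0.6179 -0.3022 -0.2644  0.4085  0.0316] 0.007657562574698825
[ 0.6179 -0.3022 -0.2644  0.4085  0.0316] 0.007657564961974358
[ 0.6179 -0.3022 -0.2644  0.4085  0.0316] 0.00765756496177839
[ 0.6179 -0.3022 -0.2643  0.4085  0.0316] 0.00765756501781731
[ 0.6179 -0.3022 -0.2644  0.4085  0.0316] 0.007657562574701318
[ 0.6179 -0.3022 -0.2644  0.4085  0.0316] 0.007657562574701375
[ 0.6179 -0.3022 -0.2643  0.4085  0.0316] 0.007657565017683532
[ 0.61787307 -0.30222031 -0.26443925  0.40849742  0.03163937]
```

```bash
python3 -c "
import cv2,numpy as np
a=[cv2.resize(cv2.imread('pics/ov_%s.png'%k),(400,300)) for k in('s','d','sc','dc')]
cv2.imwrite('pics/ovall.png',np.vstack([np.hstack(a[:2]),np.hstack(a[2:])]))"
```

```text
(no output)
```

View pics/ovall.png

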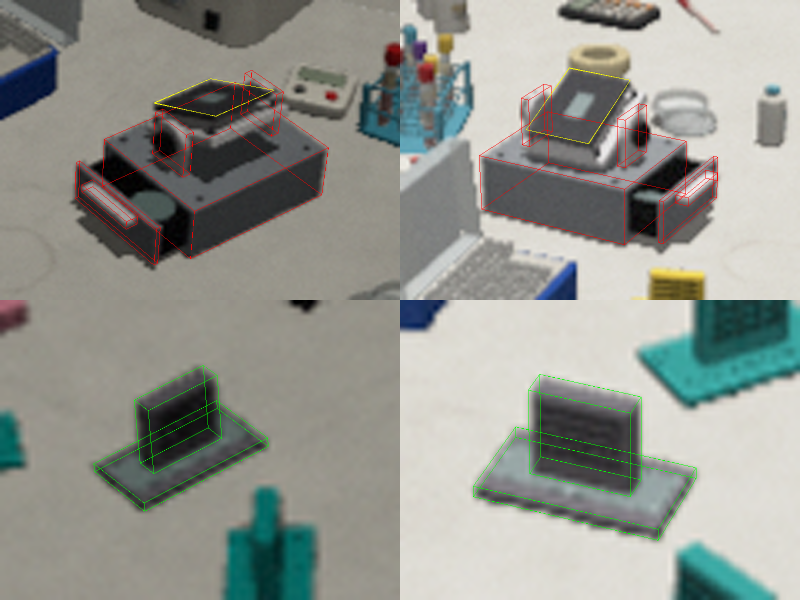

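View pics/ov_s.png

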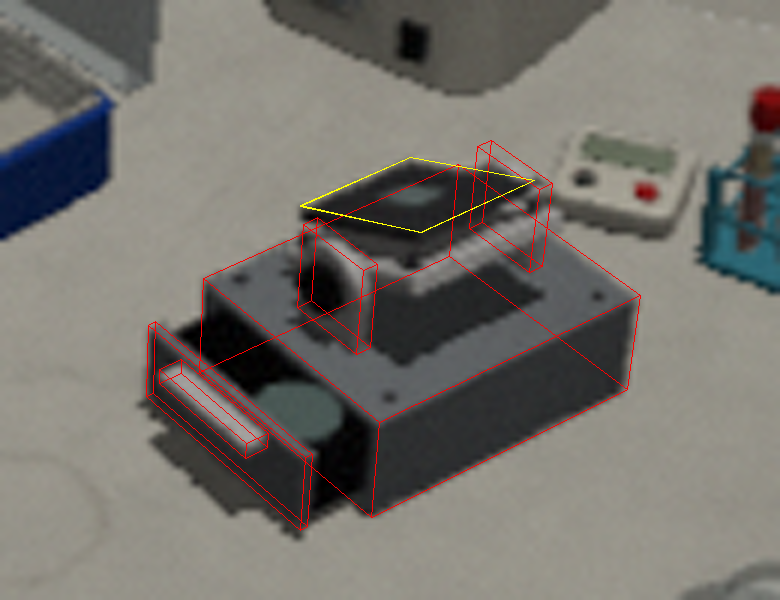

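View pics/ov_d.png

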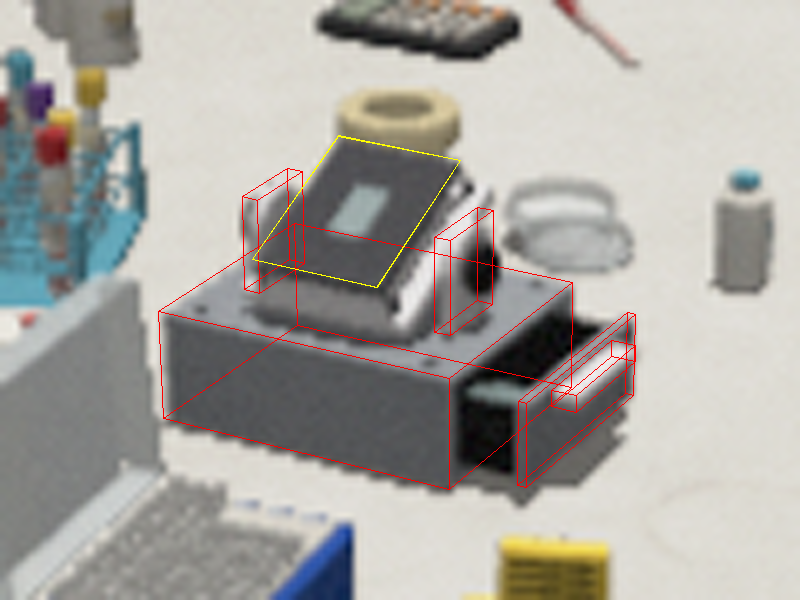

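Both overlays fit: the reader is at (0.618, -0.302), yaw -0.264, tilt about 0.41, drawer open about 32 mm. The carrier is at (0.491, 0.117), yaw -0.137.

```bash
cat > go.py <<'E'
import sys,numpy as np
from scipy.spatial.transform import Rotation as Ro
from bench import read_state
s=read_state(); R=Ro.from_quat(s["eef_rot"]).as_matrix(); p=s["ee_pos"]
yaw=np.arctan2(R[1,0],R[0,0])
print("t",round(s["time"],2),"p",p.round(4),"yawx",yaw.round(4),"tilt",np.arccos(-R[2,2]).round(4),"F",s["ft_force"].round(2),"M",s["torque"].round(3),"w",round(s["width"],4),"j",s["joint_positions"].round(2))
a=list(map(float,sys.argv[1:]))
for i in range(0,len(a),4):
    x,y,z,yw=a[i:i+4]
    dy=(yw-yaw+np.pi)%(2*np.pi)-np.pi
    print((R.T@(np.array([x,y,z])-p)).round(4),"roll",round(-dy,4))
E
python3 go.py .45 .2 .22 2.877 .462 -.26 .22 2.877
```

```text
t 0.15 p [0.207  0.5894 0.222 ] yawx 2.8038 tilt 0.001 F [ 0.31 -0.15 -0.91] M [0.01  0.003 0.011] w 0.0869 j [-1.26  0.33 -0.06  1.46  0.02  1.35 -0.09]
[-0.3583 -0.2869  0.0023] roll -0.0732
[-0.522  -0.7169  0.0027] roll -0.0732
```

Request:
{"op": "move_arm", "data": {
  "series": [
    [-0.358, -0.287, 0.0, 0],
    [-0.358, -0.287, 0.0, 0],
    [-0.358, -0.287, 0.0, 0],
    [-0.358, -0.287, 0.0, 0],
    [-0.358, -0.287, 0.0, 0],
    [-0.358, -0.287, 0.0, 0],
    [-0.358, -0.287, 0.0, 0],
    [-0.358, -0.287, 0.0, 0],
    [-0.358, -0.287, 0.0, 0],
    [-0.522, -0.717, 0.0, -0.073],
    [-0.522, -0.717, 0.0, -0.073],
    [-0.522, -0.717, 0.0, -0.073],
    [-0.522, -0.717, 0.0, -0.073],
    [-0.522, -0.717, 0.0, -0.073],
    [-0.522, -0.717, 0.0, -0.073],
    [-0.522, -0.717, 0.0, -0.073],
    [-0.522, -0.717, 0.0, -0.073],
    [-0.522, -0.717, 0.0, -0.073],
    [-0.522, -0.717, 0.0, -0.073],
    [-0.522, -0.717, 0.0, -0.073]
  ],
  "claw": -1,
  "newtons": 10
}}

```text
time: 2.15
ee_pos: [0.4609, -0.263, 0.2223]
eef_rot: [0.135, 0.991, -0.001, -0.0]
ft_force: [-0.7, 0.2, 0.1]
width: 0.0008
```

```bash
python3 go.py .462 -.26 .22 2.877 .462 -.26 .03 2.877; python3 -c "print(.618-.0965*.9654,-.302+.0965*.261)"
```

```text
t 2.15 p [ 0.4609 -0.263   0.2223] yawx 2.8717 tilt 0.0017 F [-0.75  0.23  0.1 ] M [0.037 0.01  0.034] w 0.0008 j [-0.28  0.14  0.79  1.75 -0.1   1.3   1.83]
[-0.0002  0.0032  0.0023] roll -0.0053
[-0.0003  0.0035  0.1923] roll -0.0053
0.5248389 -0.2768135
```

Request:
{"op": "move_arm", "data": {
  "series": [
    [0, 0.003, 0.05, -0.005],
    [0, 0.003, 0.1, -0.005],
    [0, 0.003, 0.14, -0.005],
    [0, 0.003, 0.17, -0.005],
    [0, 0.003, 0.19, -0.005],
    [0, 0.003, 0.19, -0.005],
    [-0.01, 0.003, 0.19, -0.005],
    [-0.02, 0.003, 0.19, -0.005],
    [-0.025, 0.003, 0.19, -0.005],
    [-0.03, 0.003, 0.19, -0.005],
    [-0.034, 0.003, 0.19, -0.005],
    [-0.038, 0.003, 0.19, -0.005],
    [-0.042, 0.003, 0.19, -0.005],
    [-0.045, 0.003, 0.19, -0.005],
    [-0.048, 0.003, 0.19, -0.005],
    [-0.05, 0.003, 0.19, -0.005],
    [-0.052, 0.003, 0.19, -0.005],
    [-0.054, 0.003, 0.19, -0.005]
  ]
}}

```text
time: 3.95
ee_pos: [0.515, -0.271, 0.0325]
eef_rot: [0.13, 0.992, 0.0, -0.0]
ft_force: [-0.8, 0.4, 1.1]
width: 0.0006
```

```bash
python3 go.py
```

```text
t 3.95 p [ 0.515  -0.271   0.0325] yawx 2.8817 tilt 0.0001 F [-0.78  0.36  1.09] M [-0.027  0.337  0.008] w 0.0006 j [-0.14  0.49  0.68  1.8  -0.37  0.97  2.  ]
```

Request:
{"op": "move_arm", "data": {
  "series": [
    [-0.002, 0, 0, 0],
    [-0.004, 0, 0, 0],
    [-0.006, 0, 0, 0],
    [-0.007, 0, 0, 0],
    [-0.008, 0, 0, 0],
    [-0.008, 0, 0, 0]
  ]
}}

```text
time: 4.55
ee_pos: [0.5205, -0.2725, 0.0322]
eef_rot: [0.13, 0.992, 0.001, -0.002]
ft_force: [-11.1, 4.5, 8.6]
width: 0.0002
```

Request:
{"op": "move_arm", "data": {
  "series": [
    [-0.001, 0, 0, 0],
    [-0.002, 0, 0, 0],
    [-0.003, 0, 0, 0],
    [-0.003, 0, 0, 0],
    [-0.003, 0, 0, 0]
  ]
}}

```text
time: 5.05
ee_pos: [0.5207, -0.2727, 0.0317]
eef_rot: [0.13, 0.991, 0.002, -0.005]
ft_force: [-21.8, 8.8, 17.9]
width: 0.0003
```

```bash
python3 go.py
```

```text
t 5.05 p [ 0.5207 -0.2727  0.0317] yawx 2.8804 tilt 0.0104 F [-21.78   8.77  17.93] M [ 1.908  4.843 -0.033] w 0.0003 j [-0.13  0.51  0.67  1.78 -0.38  0.99  2.  ]
```

Request:
{"op": "move_arm", "data": {
  "series": [
    [0.01, 0, 0, 0],
    [0.04, 0, 0, 0],
    [0.04, 0, -0.04, 0],
    [0.04, 0, -0.09, 0],
    [0.04, 0, -0.14, 0],
    [0.04, 0, -0.15, 0],
    [0.04, 0, -0.15, 0]
  ],
  "claw": 0
}}

```text
time: 5.75
ee_pos: [0.4882, -0.2639, 0.1844]
eef_rot: [0.129, 0.992, 0.0, 0.002]
ft_force: [-0.3, 0.1, -0.5]
width: 0.0419
```

```bash
python3 - <<'E'
from bench import read_state, imaging, r
import cv2,numpy as np
for n in ["scene","side"]:
    p,d=imaging.camera(n); c=imaging.get_calibration(n)
    np.savez(f"{n}1.npz",p=p,d=d,K=c["camera_matrix"],R=c["R"],t=c["t"])
from ov import *
rd=[.6179,-.3022,-.2644,.4085,0]; car=[.4914,.1172,-.1374]
overlay("scene1",car,rd,(340,220,130,100),"pics/a.png")
overlay("side1",car,rd,(250,190,120,90),"pics/b.png")
a=[cv2.resize(cv2.imread('pics/%s.png'%k),(400,300)) for k in 'ab']
b=[cv2.resize(cv2.imread('pics/%s.png'%k),(400,300)) for k in 'ab']
cv2.imwrite('pics/ov1.png',np.hstack(a))
S=[cloud(n)[1].reshape(-1,3) for n in["scene1","side1"]]
P=np.concatenate(S); P=P[(P[:,0]>.46)&(P[:,0]<.72)&(P[:,1]>-.42)&(P[:,1]<-.19)&(P[:,2]>.012)&(P[:,2]<.13)]
from scipy.optimize import least_squares
f=least_squares(lambda q:reader(q,P),rd,loss="cauchy",f_scale=.0015);print(f.x.round(4),len(P))
E
python3 go.py .45 .0 .2 2.877 .4914 .1172 .2 3.0044
```

```text
[ 6.174e-01 -3.022e-01 -2.607e-01  4.130e-01  4.000e-04] 4626
t 5.85 p [ 0.4867 -0.2631  0.1813] yawx 2.8823 tilt 0.001 F [ 0.31 -0.51 -0.67] M [ 0.047 -0.037  0.002] w 0.043 j [-0.26  0.24  0.78  1.74 -0.18  1.23  1.88]
[ 0.1029  0.2449 -0.0185] roll 0.0053
[ 0.0929  0.3688 -0.0184] roll -0.1221
```

View pics/ov1.png

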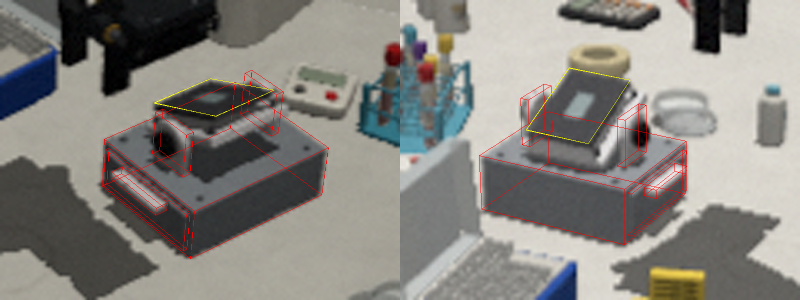

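The drawer now sits at the shut outline in both views (fit 0.4 mm). Next is the carrier.

Request:
{"op": "move_arm", "data": {
  "series": [
    [0.093, 0.369, -0.018, -0.122],
    [0.093, 0.369, -0.018, -0.122],
    [0.093, 0.369, -0.018, -0.122],
    [0.093, 0.369, -0.018, -0.122],
    [0.093, 0.369, -0.018, -0.122],
    [0.093, 0.369, -0.018, -0.122],
    [0.093, 0.369, -0.018, -0.122],
    [0.093, 0.369, -0.018, -0.122],
    [0.093, 0.369, -0.018, -0.122],
    [0.093, 0.369, -0.018, -0.122],
    [0.093, 0.369, -0.018, -0.122]
  ],
  "claw": 0
}}

```text
time: 6.95
ee_pos: [0.4915, 0.1154, 0.1994]
eef_rot: [0.07, 0.998, -0.001, -0.001]
ft_force: [0.6, -0.0, 0.5]
width: 0.0433
```

```bash
python3 go.py .4914 .1172 .06 3.0044 .4914 .1172 .013 3.0044
python3 - <<'E'
from bench import imaging
import cv2
p,d=imaging.camera("wrist");cv2.imwrite("pics/w2.png",p[:,:,::-1])
E
```

```text
t 6.95 p [0.4915 0.1154 0.1994] yawx 3.002 tilt 0.002 F [ 0.59 -0.03  0.47] M [-0.003  0.036  0.028] w 0.0433 j [-0.76  0.07  0.46  1.83 -0.03  1.25  1.14]
[1.000e-04 1.900e-03 1.394e-01] roll -0.0024
[1.000e-04 2.000e-03 1.864e-01] roll -0.0024
```

View pics/w2.png

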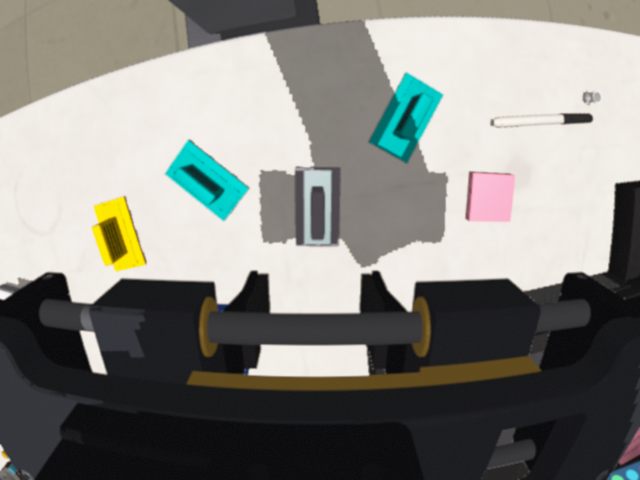

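The wrist view shows the carrier at (317,207), lined up with the gap between the fingers and with clear space on both sides.

Request:
{"op": "move_arm", "data": {
  "series": [
    [0, 0.002, 0.05, -0.002],
    [0, 0.002, 0.1, -0.002],
    [0, 0.002, 0.14, -0.002],
    [0, 0.002, 0.165, -0.002],
    [0, 0.002, 0.18, -0.002],
    [0, 0.002, 0.186, -0.002],
    [0, 0.002, 0.186, -0.002],
    [0, 0.002, 0.186, -0.002]
  ]
}}

```text
time: 7.8
ee_pos: [0.4927, 0.1187, 0.0154]
eef_rot: [0.068, 0.998, 0.0, 0.001]
ft_force: [0.1, -0.3, -0.3]
width: 0.0433
```

Request:
{"op": "move_arm", "data": {
  "series": [
    [0, 0, 0, 0],
    [0, 0, 0, 0],
    [0, 0, 0, 0],
    [0, 0, 0, 0],
    [0, 0, 0, 0]
  ],
  "claw": -1,
  "newtons": 12
}}

```text
time: 8.3
ee_pos: [0.4921, 0.119, 0.0147]
eef_rot: [0.068, 0.998, 0.0, 0.0]
ft_force: [-0.0, 0.5, 2.2]
width: 0.0118
```

```bash
python3 go.py
```

```text
t 8.3 p [0.4921 0.119  0.0147] yawx 3.0059 tilt 0.0003 F [-0.05  0.53  2.17] M [ 0.184  0.052 -0.019] w 0.0118 j [-0.71  0.32  0.44  2.   -0.18  0.86  1.26]
```

Request:
{"op": "move_arm", "data": {
  "series": [
    [0, 0, -0.01, 0],
    [0, 0, -0.03, 0],
    [0, 0, -0.06, 0],
    [0, 0, -0.1, 0],
    [0, 0, -0.15, 0],
    [0, 0, -0.2, 0],
    [0, 0, -0.2, 0],
    [0, 0, -0.2, 0]
  ]
}}

```text
time: 9.1
ee_pos: [0.4925, 0.119, 0.2161]
eef_rot: [0.068, 0.998, 0.001, 0.001]
ft_force: [0.3, 0.5, -1.5]
width: 0.0123
```

```bash
python3 go.py .6208 -.2905 .21 1.3083
python3 - <<'E'
from bench import imaging
import cv2
p,d=imaging.camera("wrist");cv2.imwrite("pics/w3.png",p[:,:,::-1])
E
```

```text
t 9.1 p [0.4925 0.119  0.2161] yawx 3.0057 tilt 0.0029 F [ 0.32  0.45 -1.49] M [-0.009  0.04   0.017] w 0.0123 j [-0.78  0.06  0.47  1.8  -0.03  1.28  1.14]
[-0.1826 -0.3884  0.0057] roll 1.6974
```

View pics/w3.png

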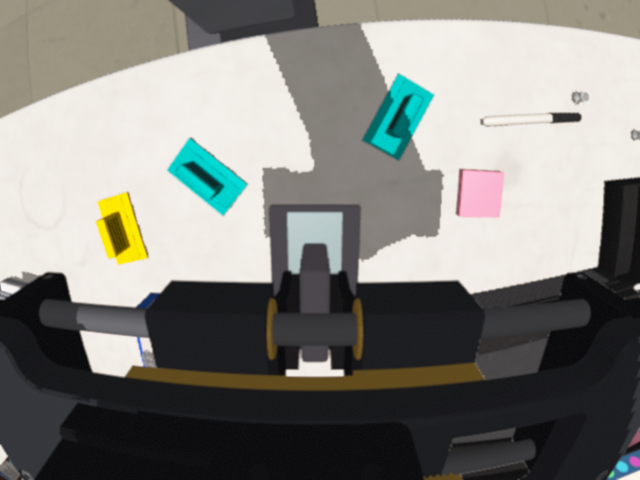

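The wrist view shows the carrier held square in the fingers (frame at (315,250)) and off the counter. I'll carry it over to the reader.

Request:
{"op": "move_arm", "data": {
  "series": [
    [-0.183, -0.388, 0.005, 0.15],
    [-0.183, -0.388, 0.005, 0.3],
    [-0.183, -0.388, 0.005, 0.45],
    [-0.183, -0.388, 0.005, 0.6],
    [-0.183, -0.388, 0.005, 0.75],
    [-0.183, -0.388, 0.005, 0.9],
    [-0.183, -0.388, 0.005, 1.05],
    [-0.183, -0.388, 0.005, 1.2],
    [-0.183, -0.388, 0.005, 1.35],
    [-0.183, -0.388, 0.005, 1.5],
    [-0.183, -0.388, 0.005, 1.65],
    [-0.183, -0.388, 0.005, 1.697],
    [-0.183, -0.388, 0.005, 1.697],
    [-0.183, -0.388, 0.005, 1.697],
    [-0.183, -0.388, 0.005, 1.697],
    [-0.183, -0.388, 0.005, 1.697]
  ]
}}

```text
time: 10.75
ee_pos: [0.6208, -0.2902, 0.2094]
eef_rot: [0.793, 0.609, 0.0, -0.0]
ft_force: [-0.3, 0.1, -0.4]
width: 0.0119
```

```bash
python3 go.py .6208 -.2905 .140 1.3083 .6208 -.2905 .1308 1.3083
```

```text
t 10.75 p [ 0.6208 -0.2902  0.2094] yawx 1.3095 tilt 0.0003 F [-0.31  0.15 -0.36] M [-0.085  0.125 -0.048] w 0.0119 j [-0.21  0.61  0.91  1.34 -0.48  1.42  0.42]
[-0.0003  0.0001  0.0694] roll 0.0012
[-0.0003  0.0001  0.0786] roll 0.0012
```

Request:
{"op": "move_arm", "data": {
  "series": [
    [0, 0, 0.03, 0],
    [0, 0, 0.05, 0],
    [0, 0, 0.06, 0],
    [0, 0, 0.065, 0],
    [0, 0, 0.065, 0],
    [0, 0, 0.065, 0]
  ],
  "newtons": 8
}}

```text
time: 11.35
ee_pos: [0.6212, -0.2906, 0.1456]
eef_rot: [0.793, 0.609, 0.0, 0.001]
ft_force: [-0.1, -0.1, -0.4]
width: 0.0119
```

```bash
cat > look.py <<'E'
import sys
from bench import imaging
import cv2,numpy as np
k=sys.argv[1]
o=[]
for n,(x0,y0,w,h) in {"side":(250,170,120,90),"scene":(340,210,120,90)}.items():
    p,d=imaging.camera(n); c=imaging.get_calibration(n)
    np.savez(f"{n}{k}.npz",p=p,d=d,K=c["camera_matrix"],R=c["R"],t=c["t"])
    o.append(cv2.resize(p[y0:y0+h,x0:x0+w,::-1],(400,300),interpolation=cv2.INTER_CUBIC))
p,d=imaging.camera("wrist"); o.append(p[100:340,160:480,::-1]); o[-1]=cv2.resize(o[-1],(400,300))
z=np.zeros((300,400,3),np.uint8)
cv2.imwrite(f"pics/l{k}.png",np.vstack([np.hstack(o[:2]),np.hstack([o[2],z])]))
E
python3 go.py; python3 look.py 4
```

```text
t 11.35 p [ 0.6212 -0.2906  0.1456] yawx 1.3088 tilt 0.0013 F [-0.1  -0.14 -0.42] M [-0.072  0.092  0.032] w 0.0119 j [-0.2   0.65  0.88  1.42 -0.51  1.31  0.44]
```

View pics/l4.png

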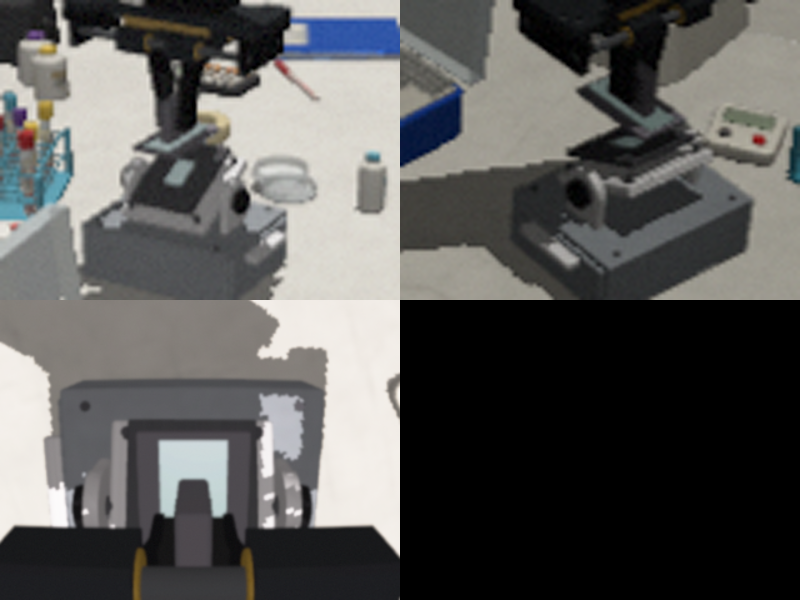

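Request:
{"op": "move_arm", "data": {
  "series": [
    [0, 0, 0.005, 0],
    [0, 0, 0.009, 0],
    [0, 0, 0.012, 0],
    [0, 0, 0.014, 0],
    [0.001, 0, 0.016, 0],
    [0.0015, 0, 0.017, 0],
    [0.0015, 0, 0.017, 0]
  ]
}}

```text
time: 12.2
ee_pos: [0.6213, -0.2886, 0.1274]
eef_rot: [0.793, 0.609, 0.0, -0.0]
ft_force: [-0.8, 1.4, 0.2]
width: 0.0118
```

```bash
python3 go.py
```

```text
t 12.2 p [ 0.6213 -0.2886  0.1274] yawx 1.309 tilt 0.0003 F [-0.77  1.42  0.17] M [ 0.097  0.238 -0.03 ] w 0.0118 j [-0.2   0.67  0.87  1.44 -0.52  1.28  0.45]
```

Request:
{"op": "move_arm", "data": {
  "series": [
    [0.001, 0, 0.002, 0],
    [0.002, 0, 0.004, 0],
    [0.003, 0, 0.006, 0],
    [0.004, 0, 0.008, 0],
    [0.004, 0, 0.008, 0]
  ]
}}

```text
time: 12.7
ee_pos: [0.6224, -0.2847, 0.1192]
eef_rot: [0.793, 0.609, 0.0, -0.0]
ft_force: [1.0, 0.7, 0.4]
width: 0.0124
```

```bash
python3 go.py; python3 look.py 5
```

```text
t 12.7 p [ 0.6224 -0.2847  0.1192] yawx 1.3091 tilt 0.0002 F [1.04 0.71 0.38] M [ 0.032  0.063 -0.002] w 0.0124 j [-0.21  0.67  0.87  1.45 -0.52  1.26  0.45]
```

View pics/l5.png

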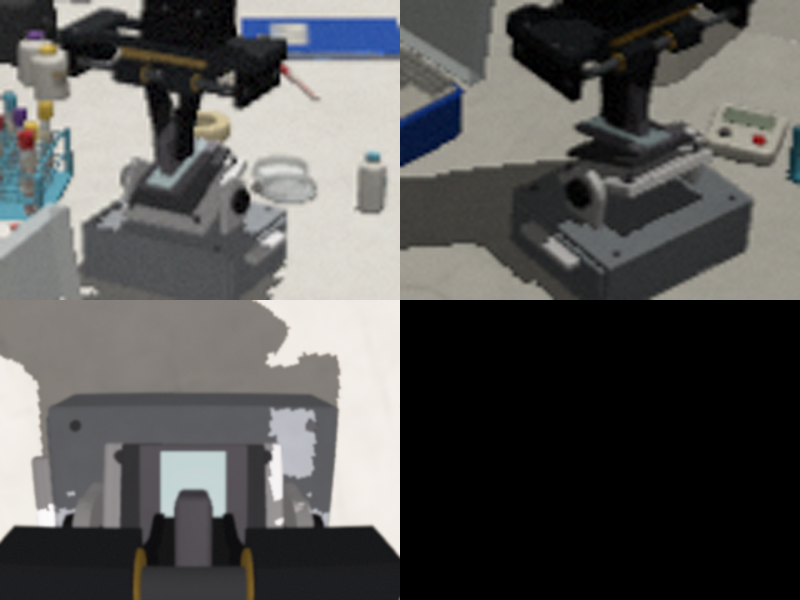

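Request:
{"op": "move_arm", "data": {
  "series": [
    [0.001, 0, 0.002, 0],
    [0.002, 0, 0.004, 0],
    [0.003, 0, 0.006, 0],
    [0.003, 0, 0.007, 0],
    [0.003, 0, 0.007, 0],
    [0.003, 0, 0.007, 0]
  ]
}}

```text
time: 13.45
ee_pos: [0.6231, -0.2818, 0.1125]
eef_rot: [0.793, 0.609, 0.0, -0.0]
ft_force: [0.2, 1.2, 0.7]
width: 0.0121
```

```bash
for i in 1; do python3 go.py; done; python3 look.py 6
```

```text
t 13.45 p [ 0.6231 -0.2818  0.1125] yawx 1.309 tilt 0.0004 F [0.19 1.22 0.73] M [ 0.103 -0.03   0.06 ] w 0.0121 j [-0.21  0.68  0.86  1.45 -0.53  1.25  0.44]
```

View pics/l6.png

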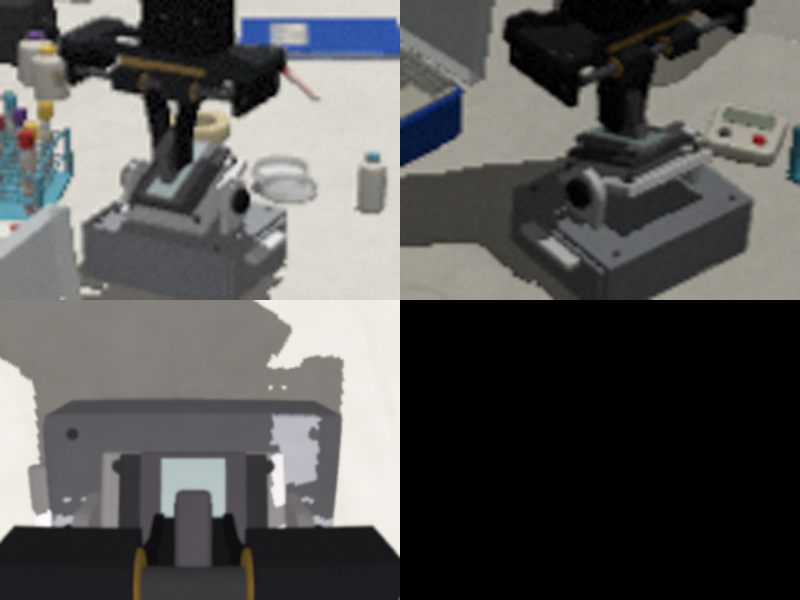

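Request:
{"op": "move_arm", "data": {
  "series": [
    [-0.0005, 0, 0.001, 0],
    [-0.001, 0, 0.002, 0],
    [-0.0015, 0, 0.003, 0],
    [-0.002, 0, 0.004, 0],
    [-0.002, 0, 0.004, 0],
    [-0.002, 0, 0.004, 0],
    [-0.002, 0, 0.004, 0]
  ]
}}

```text
time: 14.3
ee_pos: [0.6226, -0.2839, 0.1086]
eef_rot: [0.793, 0.609, 0.0, -0.0]
ft_force: [1.9, 3.2, 1.6]
width: 0.0118
```

```bash
python3 go.py; python3 look.py 7;  python3 - <<'E'
from h import *
from scipy.optimize import least_squares
# fit plane to carrier top (frame) region, in reader frame
for n in["side5","side6","side7","scene6","scene7"]:
    p,W=cloud(n); P=W.reshape(-1,3)
    L=loc(P,.6177,-.3022,-.2625)
    k=(np.abs(L[:,0])<.019)&(np.abs(L[:,0])>.0)&(L[:,1]>.0)&(L[:,1]<.05)&(L[:,2]>.07)&(L[:,2]<.12)
    h=L[k]-[0,0,.08]
    f=least_squares(lambda q:h[:,1]*np.sin(q[0])+h[:,2]*np.cos(q[0])-q[1],[.41,.025],loss="cauchy",f_scale=.001)
    print(n,k.sum(),f.x.round(4), np.median(np.abs(f.fun)).round(4))
E
```

```text
t 14.3 p [ 0.6226 -0.2839  0.1086] yawx 1.3089 tilt 0.0002 F [1.9  3.18 1.64] M [ 0.509 -0.171 -0.059] w 0.0118 j [-0.21  0.68  0.86  1.46 -0.53  1.24  0.45]
side5 193 [0.8869 0.0346] 0.0071
side6 188 [0.4423 0.0288] 0.0034
side7 191 [0.4955 0.025 ] 0.0039
scene6 99 [0.4165 0.0286] 0.0025
scene7 84 [0.4712 0.0246] 0.0029
```

View pics/l7.png

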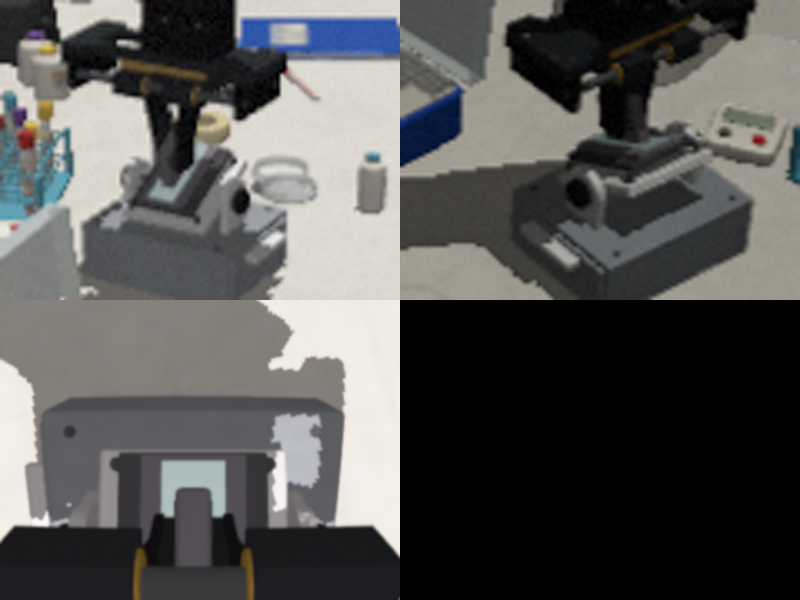

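Request:
{"op": "move_arm", "data": {
  "series": [
    [0, 0, 0.001, 0],
    [0, 0, 0.002, 0],
    [0, 0, 0.002, 0],
    [0, 0, 0.002, 0],
    [0, 0, 0.002, 0]
  ]
}}

```text
time: 14.95
ee_pos: [0.6225, -0.2846, 0.1068]
eef_rot: [0.794, 0.609, -0.0, 0.0]
ft_force: [-0.2, 0.3, 5.4]
width: 0.0122
```

```bash
cat > chk.py <<'E'
import sys
from h import *
from scipy.optimize import least_squares
from bench import read_state,imaging
k=sys.argv[1]
F=[];M=[]
for i in range(4):
    for n in["side","scene"]:
        p,d=imaging.camera(n); c=imaging.get_calibration(n)
        if i==0: D={} if n=="side" else D
        D.setdefault(n,[]).append(d)
        np.savez(f"{n}{k}.npz",p=p,d=d,K=c["camera_matrix"],R=c["R"],t=c["t"])
        s=read_state();F.append(s["ft_force"]);M.append(s["torque"])
for n in D:
    a=np.median(np.array(D[n]),0); z=dict(np.load(f"{n}{k}.npz"));z["d"]=a;np.savez(f"{n}{k}.npz",**z)
F=np.array(F);f=F.mean(0);print("t",s["time"],"p",s["ee_pos"].round(4),"F",f.round(2),"+-",F.std(0).round(2),"M",np.mean(M,0).round(3),"w",s["width"])
yw=-.2625;tl=.41;u=np.array([-np.sin(yw),np.cos(yw),0]);nn=np.sin(tl)*u+np.array([0,0,np.cos(tl)]);e=np.cos(tl)*u*-1+np.array([0,0,np.sin(tl)])
f2=f+[0,0,.6];print("Fn",f2@nn,"Fuphill",f2@e,"Fx",f2@[np.cos(yw),np.sin(yw),0])
E
cat > fitc.py <<'E'
import sys
from h import *
from scipy.optimize import least_squares
def T(P,tl=.41):
    L=loc(P,.6177,-.3022,-.2625); h=L-[0,0,.08]
    return np.stack([-h[:,1]*np.cos(tl)+h[:,2]*np.sin(tl),h[:,0],h[:,1]*np.sin(tl)+h[:,2]*np.cos(tl)],1)
for n in sys.argv[1:]:
    p,W=cloud(n);P=W.reshape(-1,3);P=P[np.isfinite(P).all(1)];Q=T(P)
    ref="0" in n
    a=(Q[:,0]<-.004)&(Q[:,0]>-.037)&(np.abs(Q[:,1])<.018)&(Q[:,2]>.012)&(Q[:,2]<.035)
    if not ref: a&=(np.abs(Q[:,1])>.009)|(Q[:,0]<-.025)
    q=Q[a]
    f=least_squares(lambda v:q[:,2]-v[0]-v[1]*(q[:,0]+.02),[.022,0],loss="cauchy",f_scale=.0015)
    print(n,a.sum(),"h",f.x[0].round(4),"slope",f.x[1].round(3),"mad",np.median(abs(f.fun)).round(4))
E
python3 chk.py 8; python3 fitc.py side0 scene0 side1 scene1 side6 scene6 side7 scene7 side8 scene8
```

```text
t 15.35 p [ 0.6225 -0.2846  0.1068] F [0.09 0.25 5.08] +- [0.33 0.63 0.31] M [-0.149  0.043  0.015] w 0.011813639906863549
Fn 5.3095709649124965 Fuphill 2.0218660585588086 Fx 0.02039288233074867
side0 92 h 0.0212 slope 0.045 mad 0.0013
scene0 54 h 0.021 slope 0.007 mad 0.0009
side1 66 h 0.0215 slope 0.038 mad 0.0016
scene1 32 h 0.0209 slope 0.024 mad 0.0005
side6 61 h 0.0288 slope -0.045 mad 0.0014
scene6 21 h 0.028 slope -0.025 mad 0.0014
side7 61 h 0.0231 slope -0.06 mad 0.0015
scene7 15 h 0.0232 slope 0.032 mad 0.0004
side8 57 h 0.0217 slope -0.0 mad 0.0006
scene8 23 h 0.0212 slope 0.025 mad 0.0005
```

```bash
cat > ovc.py <<'E'
import sys
from ov import *
k=sys.argv[1];pr=float(sys.argv[2]);ex=float(sys.argv[3]);tl=.41
rd=(.6177,-.3022,-.2625)
def seg(lo,hi,col,ang):
    c,s=np.cos(tl),np.sin(tl);ux=np.array([0,-c,s]);nn=np.array([0,s,c]);o=[]
    ca,sa=np.cos(ang),np.sin(ang)
    g=lambda q:W(np.array([0,0,.08])+ux*(ex+ca*q[0]-sa*q[2])+np.array([1,0,0])*q[1]+nn*(.022-pr+sa*q[0]+ca*q[2]),*rd)
    return [(g(a),g(b),col) for a,b in boxlines(lo,hi)]
ims=[]
for n,(x0,y0,w,h) in {"side":(270,190,70,52),"scene":(375,235,70,52)}.items():
    p=load(n+k)[0];s=400/w
    im=cv2.resize(p[y0:y0+h,x0:x0+w,::-1],None,fx=s,fy=s,interpolation=cv2.INTER_CUBIC);raw=im.copy()
    for a,b,col in seg([-.04,-.022,0],[.04,.022,.005],(0,255,0),0)+seg([-.022,-.006,.005],[.022,.006,.043],(0,255,255),0):
        q=((proj(n+k,np.array([a,b]))-[x0,y0]+.5)*s).astype(int);cv2.line(im,tuple(map(int,q[0])),tuple(map(int,q[1])),col,1)
    ims.append(np.vstack([raw,im]))
h=min(i.shape[0] for i in ims);cv2.imwrite(f"pics/ovc{k}.png",np.hstack([i[:h] for i in ims])[:600])
E
python3 ovc.py 8 .0047 0
```

```text
(no output)
```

View pics/ovc8.png

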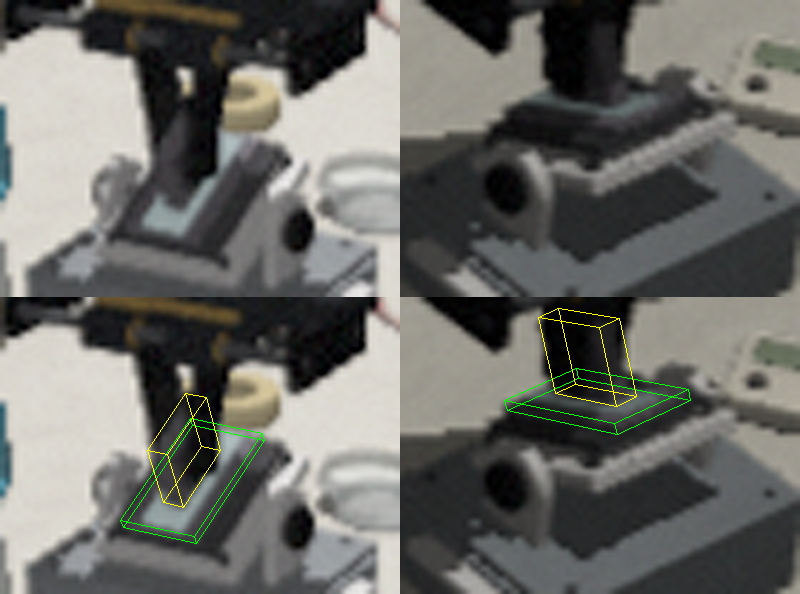

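In both views the flush carrier model (4.7 mm pressed) lines up with the image. The force (5.3 N, about 4.6 mm) agrees with the depth reading. I'll hold for a second to check for creep.

Request:
{"op": "move_arm", "data": {
  "series": [
    [0, 0, 0, 0],
    [0, 0, 0, 0],
    [0, 0, 0, 0],
    [0, 0, 0, 0],
    [0, 0, 0, 0],
    [0, 0, 0, 0],
    [0, 0, 0, 0],
    [0, 0, 0, 0],
    [0, 0, 0, 0],
    [0, 0, 0, 0]
  ]
}}

```text
time: 16.35
ee_pos: [0.6225, -0.2846, 0.1068]
eef_rot: [0.794, 0.608, -0.0, 0.0]
ft_force: [0.5, 0.3, 5.0]
width: 0.0119
```

```bash
python3 chk.py 9; python3 fitc.py side8 scene8 side9 scene9
python3 - <<'E'
from h import *
from scipy.optimize import least_squares
P=np.concatenate([cloud(n)[1].reshape(-1,3) for n in["scene9","side9"]])
L=loc(P,.6177,-.3022,-.2625);k=(L[:,0]>-.14)&(L[:,0]<-.076)&(np.abs(L[:,1])<.053)&(L[:,2]>.012)&(L[:,2]<.034)
print("panel front local x (shut -0.0785):",np.median(L[k,0]),k.sum())
E
```

```text
t 16.75 p [ 0.6225 -0.2846  0.1068] F [0.17 0.22 5.1 ] +- [0.45 0.4  0.67] M [-0.114  0.052 -0.003] w 0.011957247070189083
Fn 5.335118341989368 Fuphill 2.0371935641869348 Fx 0.10413143243228212
side8 57 h 0.0217 slope -0.0 mad 0.0006
scene8 23 h 0.0212 slope 0.025 mad 0.0005
side9 56 h 0.0218 slope 0.012 mad 0.0008
scene9 19 h 0.0213 slope 0.025 mad 0.0003
panel front local x (shut -0.0785): -0.07842558690339024 200
```

```bash
python3 -c "
from bench import r
print(r.close_job())"
```

```text
the job is handed in; nothing more can be done
None
```

The job is handed in, with the drawer shut and the carrier still held pressed on the stage plate at 16.8 s of the 54 s. No verdict was reported.

- **Drawer:** I pushed it home with the closed fingers until the force rose hard (about 23 N horizontally). The last depth check puts its front panel within about 0.1 mm of the shut position.
- **Carrier:** I gripped it by the finger grip and lifted it. The moves cannot tilt the hand, so I let the carrier turn between the pads by landing its uphill end on the plate and lowering the hand along an arc.
- **Press:** The force along the plate normal was 5.3 N, allowing a guessed 0.6 N for the carrier's weight. That means about 4.6 mm of give, and depth gave about 4.5 mm. Force and pose did not drift over the last 1.4 s.
- **Centring and grip:** From the hand pose the carrier is within about 1 mm of the plate's middle. The grasp point is roughly 8 mm from the marked grip point (limit 25 mm).
- **Flushness (weakest check):** Against the bare plate, the measured slope differed by about -0.03 rad in the side view and +0.01 rad in the scene view. Both are inside the 0.04 limit but near the noise. The overlays and the force/depth agreement fit a flush carrier.

I moved nothing else on purpose, but I did not re-measure the bystanders at the end.

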